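# Part two jammed hose reducers and sort them by size

## Robot

A 7-joint arm with a two-finger parallel gripper is mounted at the origin on a cart in front of the work surface, level with it; the furniture and walls round the work are solid. World frame = base frame: x ahead of the robot, y to its left, z up, the work surface at z = 0. Lengths are in m, angles in rad, forces in N, time in s.
With the tool pointing down it reaches from about 0.425 to 0.925 m from the base axis. Payload 6.8 kg.
Tool frame: the origin (TCP) lies on the centre line of the jaws, within the pads' length; the fingertips stand 25 mm ahead of it and the grasp point (between the pads) lies 6 mm ahead of it; z points along the fingers, y is the direction in which the jaws open and shut (so a half turn about z gives the same grasp; the last joint's range is limited). The gripper opens to 85 mm and grips with 20 to 120 N. Pads are 22 mm wide; open, the fingers measure 114 mm over their backs; the gripper's body (76 mm by 85 mm) begins 54 mm behind the grasp point. The pads swing forward as they close: fully open they stand 13 mm farther back than shut.
Start: joints at [1.08, 0.477, 0.022, 1.555, -0.011, 1.109, -0.083], TCP at [0.252, -0.626, 0.256] pointing down, gripper open.
Joint ranges: [-2.96, 2.96], [-0.34, 2.1], [-1.41, 1.46], [0.24, 2.44], [-1.37, 4.51], [0.17, 1.92], [-2.96, 2.96]. Speed limits (rad/s): [2.39, 2.39, 3.14, 3.14, 3.14, 3.14, 3.14].

## Interface

Orientations are given as a unit quaternion [w, x, y, z].
In Python, from station import status, cams, order, models gives the robot as it stands.
- The arm moves only by the tool move_arm, never from a script. Its argument "steps" is one flat list of numbers, 7 for each row, row after row: the gripper's target within -1 to 1 (fully open at 1, half-way at 0, shut at -1), then the shift along the world's x, y, z in cm, then the turn, a rotation vector about the world's x, y, z in degrees. A call has 1 to 8 rows; each row shifts and turns the commanded pose from where the row before left it; what a row does not reach is not made up. A row lasts 1/10 s, in which the tool goes at most 50 mm and 8.59 degrees, less where a joint would pass 70% of its speed; a pose out of reach is approached as far as the arm can. A call with a gripper value outside its range is refused whole. The fingers move at their own pace and stop on an object; "newtons" is the grip in N (left out, the last holds). Time passes only in rows, so rows that do not move let the fingers close. It gives the time, the measured TCP pose, the force and the opening at its end, in the units of the state.
- status.get_obs(): the state, without advancing time (a new reading comes with each control period).
- cams.read_camera(name): name is "scene" or "top" or "wrist"; returns a dict with "pixels" (480x640x3 uint8, red, green, blue), "mtx" (3x3 intrinsics, pixels), "T" (4x4, takes a point from camera to world coordinates); the wrist camera has in their place "T_tool_cam" (4x4, takes a point from camera to tool coordinates, whose origin is the TCP and whose axes are the flange's). Camera axes: x right, y down, z forward; pixel columns grow to the right and rows downward; lengths in m; the calibration is good to about 2 mm. A picture is of the moment at which its call begins: read the wrist's pose just before it. There is no depth.
- order.hand_in(): hands the job in, once; it reports no verdict.
Trained networks look in the newest picture that a camera, given by its name, has taken for a name from the list of things; names that differ only in an ending like _2 or _b are one class to them, and where a whole thing is asked for, a point or a joint stands for the part that bears it (a point fixed in the world has none). Each returns a list of dicts, best first, with "score" (0 to 1); they miss things now and then, are a little off and sometimes report something else, mostly with a low value. They report only what shows in the picture. A call takes as long as a camera call. They do not tell look-alikes from the thing itself.
- models.silhouettes(camera, query): "region" (480x640 bool, what is visible of it) and "box" ([centre column, centre row, width, height] in pixels, round what is visible of it).
- models.place_of(camera, query): "position" ([row, column] in pixels: a listed point, or the origin of a listed thing).
The state is a dict: "t": time; "q": joint angles; "joint_vel": joint speeds; "joint_torque": joint torques, N m; "eef_pos": TCP position; "tool_rot": TCP orientation; "contact_force": force on the tool from outside, world axes, zero at the start; "torque": the same for the moment, N m; "gripper_width": opening from 0.0 (shut) to 1.0 (fully open).
Only numpy, scipy, OpenCV 4.12 (cv2) and the standard library are available. Lean on these libraries where they do the work, as an engineer would, in place of code of your own. Each camera call takes 0.05 s, during which the arm holds its last target.

## Task

Two dust-hose reducers have jammed one inside the other: a small bright aluminium one stuck in a large dark steel one. Pull the small one up out of the large one, then store both by size: the small reducer over the thin blue post and the large reducer over the thick blue post, each standing upright, same end down as now, right down on the post's wooden base.

Things in the scene. Friction and masses are not known exactly. Their poses are not given: they have to be found in the camera images.
- small_reducer: Bright aluminium stepped tube, open at both ends, 110 mm tall, 0.18 kg, standing upright inside the large reducer, its lower end on the bench. Lower part 48 mm outer diameter up to 72 mm, then a cone up to 80 mm, then a 40 mm outer diameter spigot up to 110 mm: that spigot stands clear of the large reducer and is the place to grip. Bore 34 mm below, 26 mm in the spigot. Origin: centre of the lower end; z runs up its axis.
- large_reducer: Dark steel straight tube, open at both ends, 70 mm tall, 62 mm outer diameter (66 mm in the lowest 12 mm), bore 54 mm, 0.5 kg, standing on the bench round the small reducer. Three small sprung brass balls inside, 58 mm up, grip the small reducer: pulling it straight up takes about 2 to 4 N more than its weight, less than the large one weighs, so the large one stays standing and need not be held. Origin: centre of the lower end; z runs up its axis.
- thin_post: Fixed storage post for the small reducer: round wooden base 84 mm across and 8 mm thick with a blue post of 18 mm diameter in its middle, tapering over its upper 17 mm to 8 mm, top 53 mm above the bench. Origin: centre of the base's underside, at bench height; z up. It may stand left or right of the nest.
- thick_post: Fixed storage post for the large reducer: the same wooden base (84 mm across, 8 mm thick) with a blue post of 37 mm diameter, tapering over its upper 17 mm to 22 mm, top 53 mm above the bench; too thick for the small reducer's bore. Origin: centre of the base's underside, at bench height; z up. It stands on the other side of the nest from the thin post.
Mind the look-alikes: they are no part of the job. Leave any red look-alike of the thick_post alone.

How it is judged:
On the way:
1. the small reducer is out of the large one, well to one side of it (horizontal distance between small_reducer and large_reducer above 0.08 m), for 0.2 s.
At the end, for the whole second after the job is handed in: The small reducer stands over the thin post and the large reducer over the thick post, each within 15 mm of the post's axis, its lower end down on the wooden base (less than 6 mm above it), upright within 10 degrees, released and at rest (horizontal distance between small_reducer and thin_post below 0.015 m and z of small_reducer in the frame of thin_post below 0.014 m and angle between each of small_reducer, large_reducer's own z axis and vertical below 0.17 rad and linear speed of each of small_reducer, large_reducer below 0.02 m/s and horizontal distance between large_reducer and thick_post below 0.015 m and z of large_reducer in the frame of thick_post below 0.014 m); the robot touches nothing.
It also fails if it takes over 56 s, if anything falls off the work surface, if the arm or the gripper's body presses on something with over 40 N, if the wrist force passes 120 N, or if a joint passes its speed limit or range.

## Working session

There is one attempt and no reset: what is moved stays moved. The work goes in short steps, Python scripts to look and compute and a tool call to move; the robot and the scene stay as the last step left them, time stands still between calls to the robot, and variables do not carry over. Pictures are saved under pics/ and viewed, and the job is handed in when it is done.

Besides the shell and the picture viewer there is one more tool, called by a JSON object that holds its "api" and its "payload". move_arm: Moves the arm, as the interface text tells. Its arguments: {"type":"object","properties":{"steps":{"type":"array"},"newtons":{"type":"number"}},"required":["steps"]}

```bash
mkdir -p pics; ls; python3 - <<'E'
from station import status, cams, models
import cv2
o=status.get_obs()
print({k:o[k] for k in ('t','eef_pos','tool_rot','contact_force','gripper_width')})
for c in ('scene','top'):
    r=cams.read_camera(c); cv2.imwrite(f'pics/{c}0.png',r['pixels'][:,:,::-1]); print(c,r['mtx'].tolist(),r['T'].round(4).tolist())
    for n in ('small_reducer','large_reducer','thin_post','thick_post'):
        print(n,[(round(d['score'],2),d['position']) for d in models.place_of(c,n)],[(round(d['score'],2),d['box']) for d in models.silhouettes(c,n)])
E
```

```text
pics
{'t': 0.0, 'eef_pos': array([ 0.25191183, -0.62564913,  0.25531221]), 'tool_rot': array([-8.96317606e-04,  9.81737756e-01,  1.90237013e-01, -2.31181153e-04]), 'contact_force': array([-0.13032416, -0.33671188, -0.13251354]), 'gripper_width': 0.9999196152568834}
scene [[610.8369572498393, 0.0, 317.8560535369515], [0.0, 610.8369572498393, 230.7472185914927], [0.0, 0.0, 1.0]] [[-0.6102, -0.5596, 0.5608, -0.4134], [-0.7922, 0.4226, -0.4403, 0.9607], [0.0094, -0.713, -0.7011, 1.1752], [0.0, 0.0, 0.0, 1.0]]
small_reducer [(0.76, [206.2, 369.8])] [(0.52, [369.4, 181.0, 15.1, 20.4])]
large_reducer [(0.63, [204.3, 371.6])] [(0.74, [370.6, 194.6, 24.9, 28.4])]
thin_post [(0.93, [183.2, 454.8])] [(0.84, [452.5, 180.7, 29.7, 21.8])]
thick_post [(0.81, [342.9, 173.8]), (0.8, [251.6, 311.9]), (0.59, [193.4, 417.3])] [(0.89, [313.8, 251.1, 34.2, 29.0]), (0.78, [171.4, 343.7, 32.2, 34.8]), (0.71, [415.9, 191.6, 25.7, 25.0])]
top [[466.2608738418765, 0.0, 314.61345386184405], [0.0, 466.2608738418765, 238.9293001551249], [0.0, 0.0, 1.0]] [[0.03, -0.9825, 0.1839, 0.2106], [-0.9995, -0.0304, 0.0006, 0.2267], [0.005, -0.1838, -0.9829, 1.4417], [0.0, 0.0, 0.0, 1.0]]
small_reducer [(0.71, [222.8, 378.1])] [(0.77, [378.4, 219.7, 17.5, 17.4])]
large_reducer [(0.5, [226.3, 378.8])] [(0.52, [374.8, 227.8, 16.7, 15.3])]
thin_post [(0.62, [250.4, 456.8])] [(0.61, [458.4, 253.1, 28.1, 29.0])]
thick_post [(0.79, [251.0, 155.0]), (0.78, [239.4, 293.8]), (0.68, [243.0, 418.6])] [(0.95, [157.2, 250.3, 25.8, 26.6]), (0.82, [294.1, 241.0, 28.6, 29.0]), (0.74, [419.4, 242.6, 26.1, 25.9])]
```

```bash
python3 - <<'E'
import cv2
a=cv2.imread('pics/scene0.png')[140:380,130:530];cv2.imwrite('pics/s0c.png',cv2.resize(a,(800,480),interpolation=cv2.INTER_CUBIC))
a=cv2.imread('pics/top0.png')[170:300,120:500];cv2.imwrite('pics/t0c.png',cv2.resize(a,(798,273),interpolation=cv2.INTER_CUBIC))
E
cat > h.py <<'E'
import numpy as np
def ray(px,K,T,z):
    d=T[:3,:3]@np.linalg.inv(K)@np.array([px[0],px[1],1.]); o=T[:3,3]
    return o+d*(z-o[2])/d[2]
def proj(p,K,T):
    c=T[:3,:3].T@(np.array(p)-T[:3,3]); u=K@c; return u[:2]/u[2]
E
python3 - <<'E'
from station import cams
from h import *
for c,l in (('scene',dict(small=(369.8,206.2),large=(371.6,204.3),thin=(454.8,183.2),A=(173.8,342.9),B=(311.9,251.6),C=(417.3,193.4))),('top',dict(small=(378.1,222.8),large=(378.8,226.3),thin=(456.8,250.4),A=(155,251),B=(293.8,239.4),C=(418.6,243)))):
    r=cams.read_camera(c)
    for n,p in l.items(): print(c,n,ray(p,r['mtx'],r['T'],0).round(4))
E
```

```text
scene small [0.5165 0.0428 0.    ]
scene large [0.5195 0.0333 0.    ]
scene thin [ 0.4406 -0.2278  0.    ]
scene A [0.4347 0.7129 0.    ]
scene B [0.4737 0.2834 0.    ]
scene C [ 0.4747 -0.1054  0.    ]
top small [0.5386 0.0281 0.    ]
top large [0.5273 0.0258 0.    ]
top thin [ 0.4576 -0.2192  0.    ]
top A [0.4266 0.725  0.    ]
top B [0.4769 0.293  0.    ]
top C [ 0.4775 -0.0996  0.    ]
```

View pics/s0c.png

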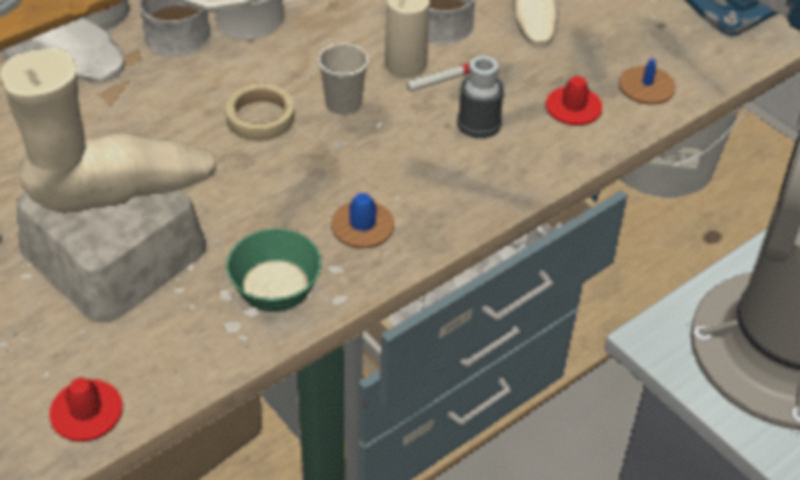

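View pics/t0c.png

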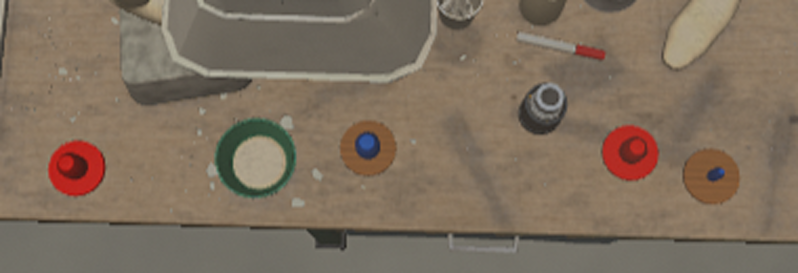

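View pics/scene0.png

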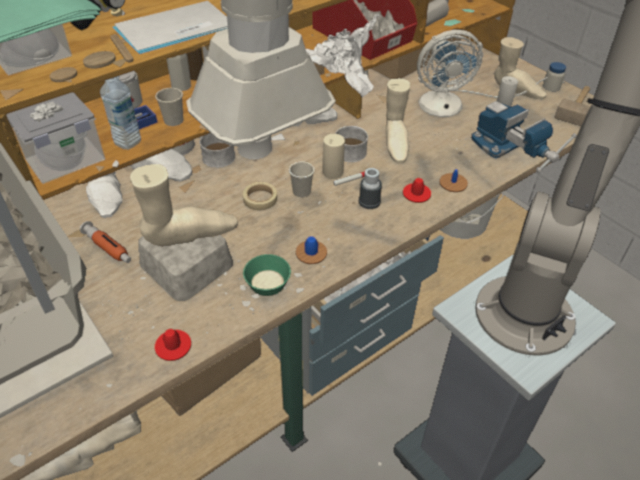

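View pics/top0.png

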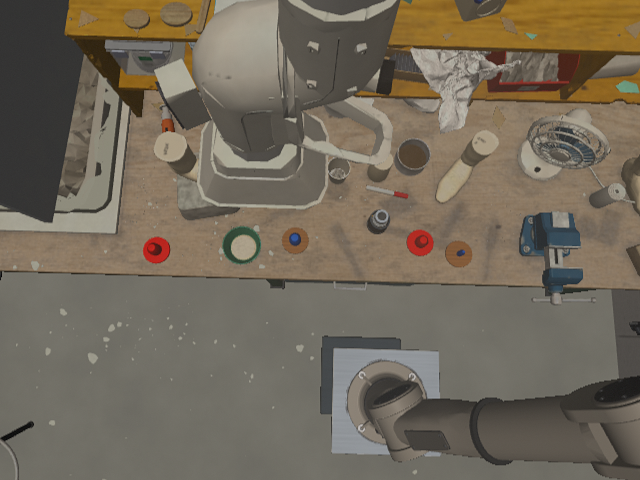

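```bash
python3 - <<'E'
from h import *
import cv2
from station import cams, models
R={c:cams.read_camera(c) for c in ('scene','top')}
# hood front edge: top camera points at several z, project in scene
t=R['top'];s=R['scene']
for px in ((202,200),(300,205),(322,203),(327,190)):
    print(px,[(z,ray(px,t['mtx'],t['T'],z).round(3)[:2].tolist(),proj(ray(px,t['mtx'],t['T'],z),s['mtx'],s['T']).round(0).tolist()) for z in (.2,.3,.4,.5,.6)])
# base discs: wood outline -> render-fit: project disc at z=.008 edges, use silhouettes contour
for c in R:
  K,T=R[c]['mtx'],R[c]['T']
  for n in ('thin_post','thick_post'):
    for d in models.silhouettes(c,n):
      m=d['region'].astype(np.uint8)
      cs=max(cv2.findContours(m,0,1)[0],key=cv2.contourArea)[:,0].astype(float)
      if len(cs)<5: continue
      w=np.array([ray(p,K,T,0.006)[:2] for p in cs])
      (x,y),r=cv2.minEnclosingCircle(w.astype(np.float32)); 
      el=cv2.fitEllipse(w.astype(np.float32)*1000)
      print(c,n,round(d['score'],2),'bbox',((w.max(0)+w.min(0))/2).round(4),'ell',np.round(el[0],1),np.round(el[1],1))
  for n,z in (('small_reducer',.11),('large_reducer',.07)):
    for d in models.silhouettes(c,n):
      ys,xs=np.where(d['region']); print(c,n,round(d['score'],2),d['box'])
  # top ring center of spigot guess
E
```

```text
(202, 200) [(0.2, [0.542, 0.54], [205.0, 223.0]), (0.3, [0.516, 0.515], [216.0, 192.0]), (0.4, [0.489, 0.49], [228.0, 157.0]), (0.5, [0.462, 0.464], [242.0, 118.0]), (0.6, [0.435, 0.439], [257.0, 74.0])]
(300, 205) [(0.2, [0.536, 0.27], [301.0, 179.0]), (0.3, [0.51, 0.267], [308.0, 152.0]), (0.4, [0.484, 0.263], [317.0, 121.0]), (0.5, [0.458, 0.26], [326.0, 85.0]), (0.6, [0.432, 0.256], [337.0, 45.0])]
(322, 203) [(0.2, [0.544, 0.21], [318.0, 169.0]), (0.3, [0.517, 0.212], [325.0, 142.0]), (0.4, [0.49, 0.213], [333.0, 112.0]), (0.5, [0.463, 0.214], [341.0, 77.0]), (0.6, [0.437, 0.215], [351.0, 38.0])]
(327, 190) [(0.2, [0.582, 0.197], [313.0, 160.0]), (0.3, [0.552, 0.2], [320.0, 133.0]), (0.4, [0.522, 0.202], [328.0, 104.0]), (0.5, [0.492, 0.204], [337.0, 71.0]), (0.6, [0.462, 0.207], [347.0, 32.0])]
scene thin_post 0.68 bbox [ 0.4446 -0.2247] ell [ 445.6 -223.8] [80.9 95.3]
scene thick_post 0.9 bbox [ 0.4787 -0.1069] ell [ 479.3 -106.4] [ 73.9 105.9]
scene thick_post 0.63 bbox [0.4756 0.29  ] ell [475.6 287.1] [80.3 95.4]
scene thick_post 0.55 bbox [0.4302 0.7189] ell [428.7 718. ] [80.5 88.7]
scene small_reducer 0.87 [370.2, 178.3, 14.8, 18.5]
scene large_reducer 0.91 [371.5, 194.3, 24.7, 25.3]
top thin_post 0.6 bbox [ 0.4488 -0.221 ] ell [ 448.9 -222.2] [80.  84.4]
top thin_post 0.43 bbox [0.5297 0.034 ] ell [529.1  36.9] [52.5 58.3]
top thick_post 0.93 bbox [0.4308 0.7203] ell [431.  719.9] [80.2 81.3]
top thick_post 0.92 bbox [0.4757 0.289 ] ell [475.  289.7] [81.1 82.6]
top thick_post 0.9 bbox [ 0.4798 -0.1011] ell [ 479.4 -100.8] [78.4 80.9]
top small_reducer 0.57 [379.0, 220.9, 13.7, 20.5]
top large_reducer 0.55 [378.2, 222.4, 19.9, 22.1]
```

```bash
python3 - <<'E'
import cv2
a=cv2.imread('pics/scene0.png')[160:220,340:400];b=cv2.imread('pics/top0.png')[200:240,355:400]
cv2.imwrite('pics/n0.png',cv2.hconcat([cv2.resize(a,(400,400),interpolation=cv2.INTER_CUBIC),cv2.resize(b,(400,400),interpolation=cv2.INTER_CUBIC)]))
E
```

```text
(no output)
```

View pics/n0.png

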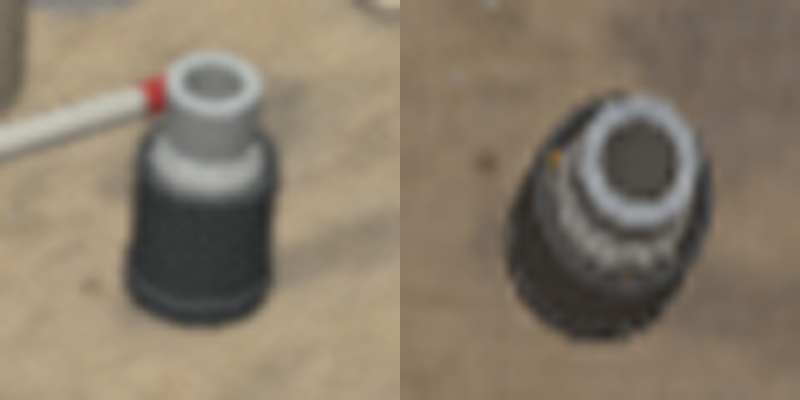

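```bash
python3 - <<'E'
from h import *
from station import cams
s=cams.read_camera('scene');t=cams.read_camera('top')
for px,n in (((371.95,172.75),s),((382,215.7),t)): print(ray(px,n['mtx'],n['T'],.11).round(4))
print('bowl',ray((241,246),t['mtx'],t['T'],.04), ray((267,265),s['mtx'],s['T'],.06))
E
```

```text
[0.5295 0.0336 0.11  ]
[0.5353 0.0319 0.11  ]
bowl [0.44406596 0.45113559 0.04      ] [0.45888551 0.43361479 0.06      ]
```

{"api": "move_arm", "payload": {"steps": [1, 2, 4.1, 0, 0, 0, 0, 1, 2, 4.1, 0, 0, 0, 0, 1, 2, 4.1, 0, 0, 0, 0, 1, 2, 4.1, 0, 0, 0, 0, 1, 2, 4.1, 0, 0, 0, 0, 1, 2, 4.1, 0, 0, 0, 0, 1, 2, 4.1, 0, 0, 0, 0, 1, 2, 4.1, 0, 0, 0, 0]}}

```text
t: 2.4
eef_pos: [0.4127, -0.2965, 0.2566]
tool_rot: [0.0, 0.982, 0.19, 0.0]
contact_force: [0.6, 0.4, 0.2]
gripper_width: 0.997
```

{"api": "move_arm", "payload": {"steps": [1, 1.7, 4, 0, 0, 0, 0, 1, 1.5, 4, 0, 0, 0, 0, 1, 0, 0, 0, 0, 0, 0]}}

```text
t: 2.7
eef_pos: [0.4467, -0.212, 0.2568]
tool_rot: [-0.001, 0.981, 0.195, 0.001]
contact_force: [0.5, 0.8, 1.2]
gripper_width: 1.001
```

```bash
cat > w.py <<'E'
from h import *
from station import status,cams,models
from scipy.spatial.transform import Rotation as Ro
import cv2
def wrist(name):
    o=status.get_obs(); r=cams.read_camera('wrist'); q=o['tool_rot']
    Tt=np.eye(4);Tt[:3,:3]=Ro.from_quat([q[1],q[2],q[3],q[0]]).as_matrix();Tt[:3,3]=o['eef_pos']
    cv2.imwrite(f'pics/{name}.png',r['pixels'][:,:,::-1])
    print('t',round(o['t'],2),'pos',o['eef_pos'].round(4),'q',o['q'].round(2),'f',o['contact_force'].round(1),'w',round(o['gripper_width'],3))
    return r['pixels'],r['mtx'],Tt@r['T_tool_cam']
E
python3 - <<'E'
from w import *
im,K,T=wrist('w1')
print(T.round(3).tolist())
for n in ('thin_post','thick_post'):
  for d in models.silhouettes('wrist',n): print(n,round(d['score'],2),d['box'])
  for d in models.place_of('wrist',n): p=d['position'];print(n,round(d['score'],2),p,ray(p[::-1],K,T,0).round(4))
E
```

```text
t 2.7 pos [ 0.4467 -0.212   0.2568] q [ 0.5   0.19 -0.21  1.97  0.04  0.99 -0.9 ] f [0.5 0.8 1.2] w 1.001
[[0.381, -0.874, -0.302, 0.524], [-0.925, -0.361, -0.123, -0.18], [-0.001, 0.326, -0.945, 0.375], [0.0, 0.0, 0.0, 1.0]]
thin_post 0.72 [332.5, 204.0, 72.8, 69.6]
thin_post 0.72 [206.7, 331.1] [ 0.4457 -0.2253  0.    ]
thick_post 0.73 [238.4, 135.1, 80.4, 80.2]
thick_post 0.89 [140.0, 239.3] [ 0.4758 -0.1046  0.    ]
```

View pics/w1.png

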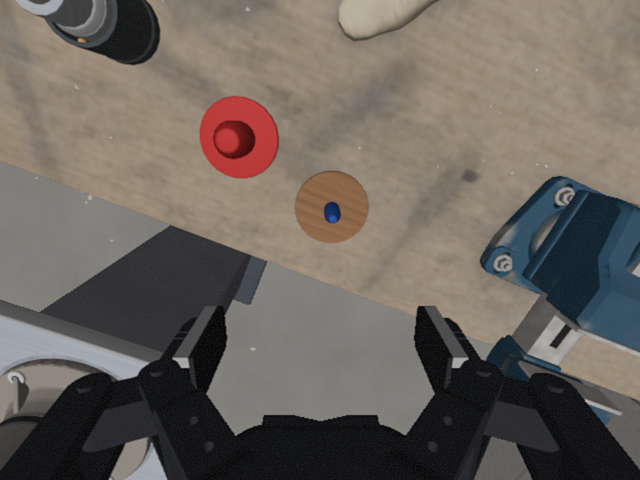

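```bash
python3 - <<'E'
from w import *
im,K,T=wrist('w1b')
print(K[0,0])
for n in ('thin_post','thick_post'):
  for d in models.silhouettes('wrist',n):
    cs=max(cv2.findContours(d['region'].astype(np.uint8),0,1)[0],key=cv2.contourArea)[:,0]
    w=np.array([ray(p,K,T,.006)[:2] for p in cs],np.float32)*1000
    el=cv2.fitEllipse(w); print(n,d['score'],np.round(el[0],1),np.round(el[1],1))
E
```

```text
t 2.95 pos [ 0.4435 -0.2197  0.2563] q [ 0.51  0.19 -0.2   1.97  0.05  0.99 -0.9 ] f [-0.7 -0.8  0.2] w 1.002
332.8948128676457
thin_post 0.68 [ 445.8 -225.5] [82.8 83.5]
thick_post 0.65 [ 478. -105.] [83.6 83.8]
```

{"api": "move_arm", "payload": {"steps": [1, 1, 3.5, 0, 0, 0, 0, 1, 1.5, 4, 0, 0, 0, 0, 1, 1.5, 4, 0, 0, 0, 0, 1, 1.5, 4, 0, 0, 0, 0, 1, 0, 3.5, 0, 0, 0, 0, 1, 0, 3, 0, 0, 0, 0, 1, 0, 0, 0, 0, 0, 0]}}

```text
t: 3.8
eef_pos: [0.4992, 0.0061, 0.2565]
tool_rot: [-0.001, 0.981, 0.193, 0.0]
contact_force: [-0.4, -0.4, -0.5]
gripper_width: 0.996
```

```bash
python3 - <<'E'
from w import *
im,K,T=wrist('w2')
print(T[:3,3])
for n in ('small_reducer','large_reducer'):
  for d in models.silhouettes('wrist',n): print(n,round(d['score'],2),d['box'])
  for d in models.place_of('wrist',n): p=d['position'];print(n,round(d['score'],2),p,ray(p[::-1],K,T,0).round(4))
E
```

```text
t 3.8 pos [0.4992 0.0061 0.2565] q [ 0.18  0.21 -0.36  1.95  0.09  1.   -1.4 ] f [-0.4 -0.4 -0.5] w 0.996
[0.57700086 0.03808118 0.37504897]
small_reducer 0.75 [310.9, 174.6, 55.2, 65.0]
small_reducer 0.55 [164.8, 310.7] [0.5331 0.0321 0.    ]
large_reducer 0.65 [310.9, 169.6, 68.7, 74.9]
large_reducer 0.43 [166.2, 314.1] [0.5331 0.0281 0.    ]
```

View pics/w2.png

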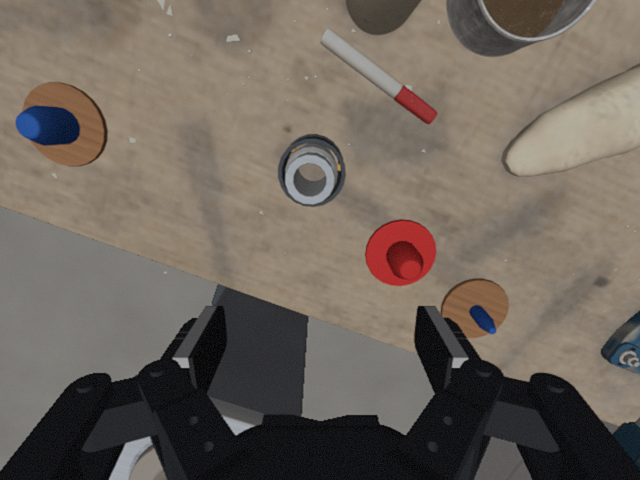

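```bash
python3 - <<'E'
from w import *
im,K,T=wrist('w2b')
g=cv2.resize(im[120:220,260:370,::-1],(770,700),interpolation=cv2.INTER_CUBIC)
cv2.imwrite('pics/w2c.png',g[:600])
print('spigot',ray((311,178),K,T,.11))
for d in models.silhouettes('wrist','thick_post'):
    cs=max(cv2.findContours(d['region'].astype(np.uint8),0,1)[0],key=cv2.contourArea)[:,0]
    w=np.array([ray(p,K,T,.006)[:2] for p in cs],np.float32)*1000
    el=cv2.fitEllipse(w); print(d['score'],np.round(el[0],1),np.round(el[1],1))
E
```

```text
t 4.05 pos [4.991e-01 1.000e-04 2.562e-01] q [ 0.19  0.21 -0.36  1.95  0.09  1.   -1.4 ] f [-0.1  0.   0.1] w 1.001
spigot [0.53661942 0.02314878 0.11      ]
0.65 [473.2 287.7] [82.2 92.6]
0.59 [ 477.7 -105. ] [82.8 84.4]
```

View pics/w2c.png

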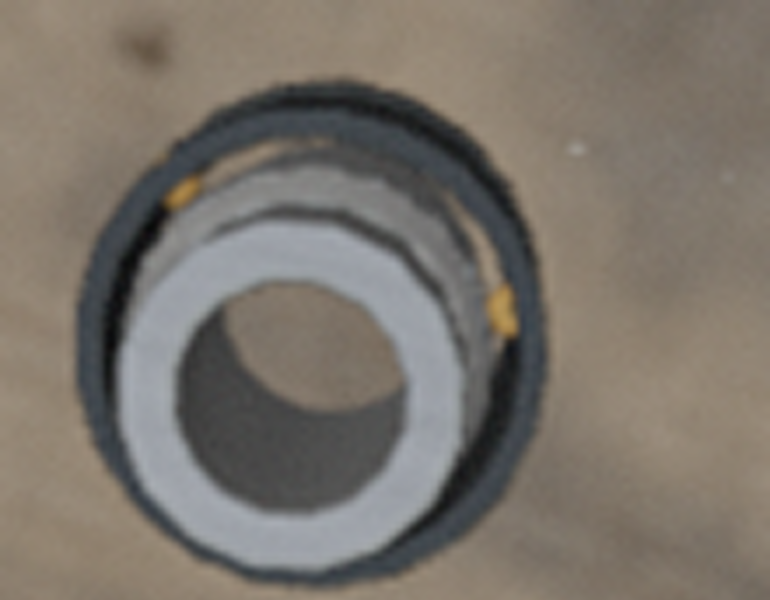

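```bash
python3 - <<'E'
from w import *
im,K,T=wrist('w2d')
print('spigot w2b',ray((301.4,176.4),K,T,.11), 'from w2')
E
python3 -c "
import cv2
g=cv2.imread('pics/w2d.png')[120:220,260:370];cv2.imwrite('pics/w2e.png',cv2.resize(g,(770,700),interpolation=2)[:600])"
```

```text
t 4.15 pos [4.991e-01 4.000e-04 2.562e-01] q [ 0.19  0.21 -0.36  1.95  0.09  1.   -1.4 ] f [-0.1 -0.6  0.1] w 1.001
spigot w2b [0.53496688 0.03101991 0.11      ] from w2
```

View pics/w2e.png

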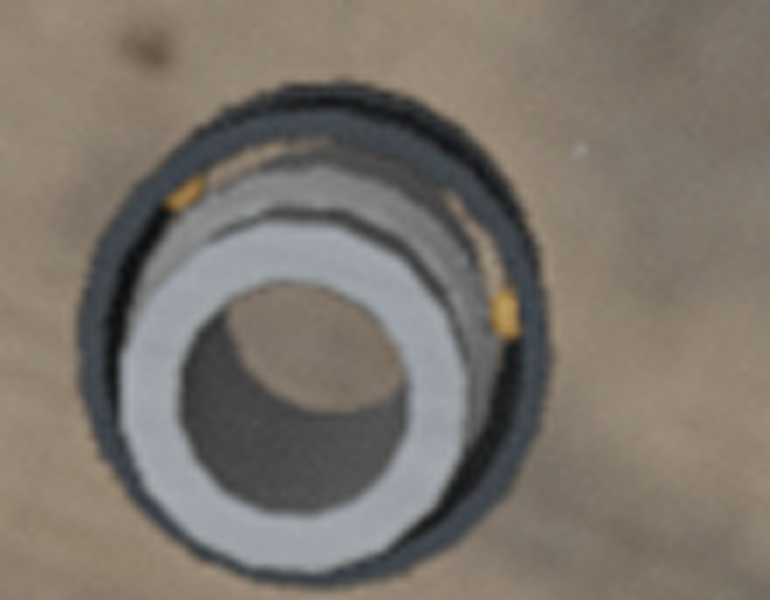

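{"api": "move_arm", "payload": {"steps": [1, 1.8, 1.5, 0, 0, 0, 0, 1, 1.7, 1.5, 0, 0, 0, 0, 1, 0, 0, -3, 0, 0, 0, 1, 0, 0, -4, 0, 0, 0, 1, 0, 0, -3.2, 0, 0, 0, 1, 0, 0, 0, 0, 0, 0, 1, 0, 0, 0, 0, 0, 0], "newtons": 40}}

```text
t: 4.9
eef_pos: [0.5343, 0.0315, 0.1547]
tool_rot: [-0.0, 0.982, 0.19, -0.0]
contact_force: [-0.6, 0.1, 1.2]
gripper_width: 0.999
```

```bash
python3 - <<'E'
from w import *
im,K,T=wrist('w3')
E
```

```text
t 4.9 pos [0.5343 0.0315 0.1547] q [ 0.1   0.4  -0.34  1.96  0.18  0.81 -1.53] f [-0.6  0.1  1.2] w 0.999
```

View pics/w3.png

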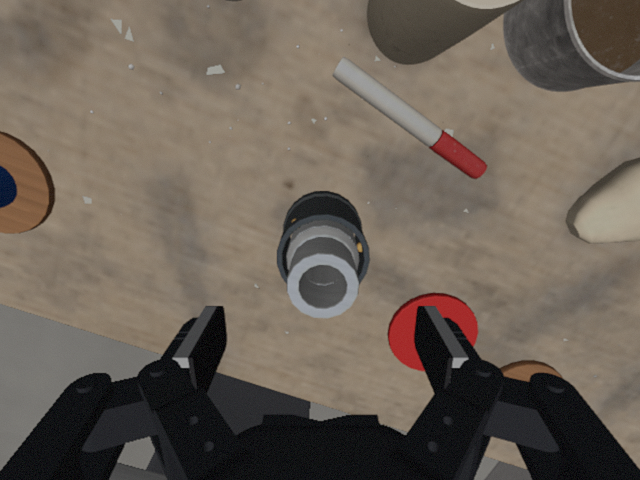

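```bash
python3 - <<'E'
from w import *
im,K,T=wrist('w3b')
print(ray((322.5,284),K,T,.11))
E
```

```text
t 4.95 pos [0.5351 0.0318 0.1557] q [ 0.1   0.4  -0.34  1.96  0.18  0.81 -1.53] f [ 0.5 -0.2  0.7] w 1.001
[0.53658073 0.03136454 0.11      ]
```

{"api": "move_arm", "payload": {"steps": [1, 0, 0, -2.5, 0, 0, 0, 1, 0, 0, -2.5, 0, 0, 0, 1, 0, 0, 0, 0, 0, 0, 1, 0, 0, 0, 0, 0, 0]}}

```text
t: 5.4
eef_pos: [0.535, 0.0319, 0.1058]
tool_rot: [0.0, 0.982, 0.19, 0.001]
contact_force: [-0.1, -0.1, 0.0]
gripper_width: 1.0
```

```bash
python3 - <<'E'
from w import *
im,K,T=wrist('w4')
E
```

```text
t 5.4 pos [0.535  0.0319 0.1058] q [ 0.08  0.47 -0.32  2.    0.22  0.71 -1.57] f [-0.1 -0.1  0. ] w 1.0
```

View pics/w4.png

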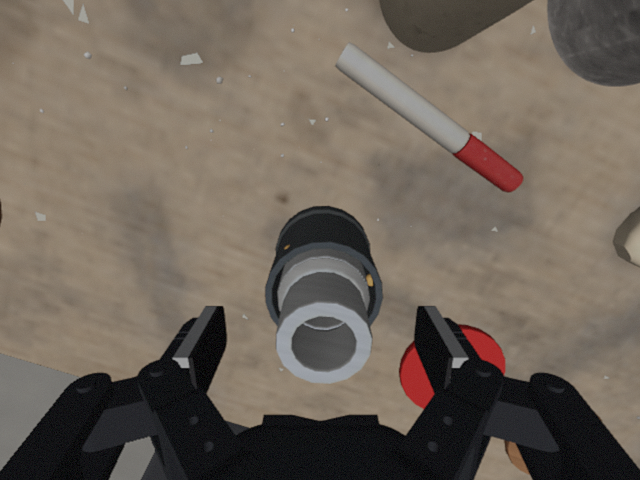

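{"api": "move_arm", "payload": {"steps": [1, 0.1, 0, -0.3, 0, 0, 0, -1, 0, 0, 0, 0, 0, 0, -1, 0, 0, 0, 0, 0, 0, -1, 0, 0, 0, 0, 0, 0, -1, 0, 0, 0, 0, 0, 0, -1, 0, 0, 0, 0, 0, 0, -1, 0, 0, 0, 0, 0, 0, -1, 0, 0, 0, 0, 0, 0], "newtons": 50}}

```text
t: 6.25
eef_pos: [0.5355, 0.0316, 0.1018]
tool_rot: [0.0, 0.982, 0.19, 0.0]
contact_force: [-0.8, -1.4, 5.0]
gripper_width: 0.45
```

{"api": "move_arm", "payload": {"steps": [-1, 0, 0, 0, 0, 0, 0, -1, 0, 0, 0, 0, 0, 0]}}

```text
t: 6.45
eef_pos: [0.5355, 0.0316, 0.1018]
tool_rot: [0.0, 0.982, 0.19, 0.0]
contact_force: [-0.8, -0.8, 6.0]
gripper_width: 0.448
```

{"api": "move_arm", "payload": {"steps": [-1, 0, 0, 0.5, 0, 0, 0, -1, 0, 0, 1, 0, 0, 0, -1, 0, 0, 1.5, 0, 0, 0, -1, 0, 0, 2, 0, 0, 0, -1, 0, 0, 3, 0, 0, 0, -1, 0, 0, 3, 0, 0, 0, -1, 0, 0, 0, 0, 0, 0]}}

```text
t: 7.15
eef_pos: [0.5376, 0.0326, 0.216]
tool_rot: [0.0, 0.982, 0.19, 0.004]
contact_force: [1.0, 0.1, -1.9]
gripper_width: 0.448
```

```bash
python3 - <<'E'
from w import *
im,K,T=wrist('w5')
a=cams.read_camera('scene')['pixels'][80:260,290:470,::-1]
cv2.imwrite('pics/s5.png',cv2.resize(a,(600,600),interpolation=2))
E
```

```text
t 7.15 pos [0.5376 0.0326 0.216 ] q [ 0.12  0.32 -0.36  1.91  0.14  0.93 -1.49] f [ 1.   0.1 -1.9] w 0.448
```

View pics/w5.png

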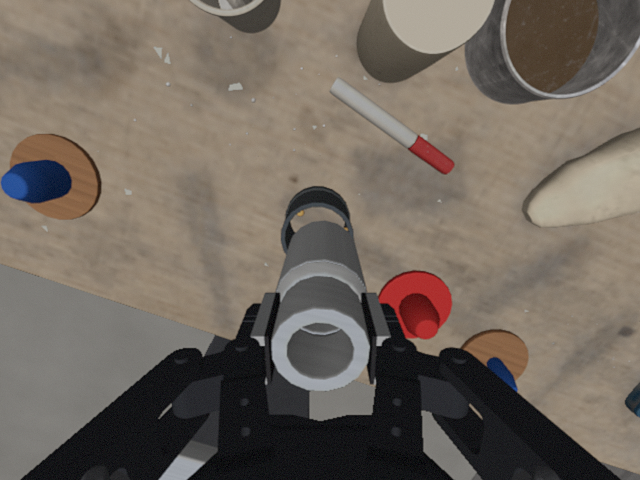

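View pics/s5.png

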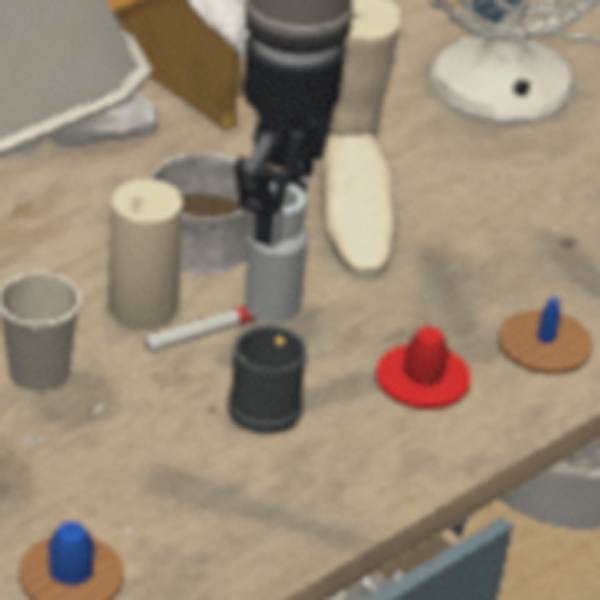

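{"api": "move_arm", "payload": {"steps": [-1, -0.6, -1.6, 0, 0, 0, 0, -1, -1.3, -3.6, 0, 0, 0, 0, -1, -1.6, -4.6, 0, 0, 0, 0, -1, -1.6, -4.6, 0, 0, 0, 0, -1, -1.6, -4.6, 0, 0, 0, 0, -1, -1.4, -4, 0, 0, 0, 0, -1, -0.9, -2.6, 0, 0, 0, 0, -1, 0, 0, 0, 0, 0, 0]}}

```text
t: 8.05
eef_pos: [0.442, -0.2284, 0.2098]
tool_rot: [-0.0, 0.982, 0.187, -0.002]
contact_force: [-0.1, -0.0, -2.5]
gripper_width: 0.45
```

{"api": "move_arm", "payload": {"steps": [-1, 0, 0, 0, 0, 0, 0, -1, 0, 0, 0, 0, 0, 0, -1, 0, 0, 0, 0, 0, 0]}}

```text
t: 8.35
eef_pos: [0.4455, -0.2227, 0.211]
tool_rot: [-0.0, 0.981, 0.191, -0.0]
contact_force: [-0.0, 1.0, -1.1]
gripper_width: 0.452
```

```bash
python3 - <<'E'
from w import *
im,K,T=wrist('w6')
for p in [(.446,-.2245,z) for z in (.008,.053)]: print(proj(p,K,T).round(1))
a=cams.read_camera('top')['pixels'][200:300,400:500,::-1]
cv2.imwrite('pics/s6.png',cv2.resize(a,(600,600),interpolation=2))
E
```

```text
t 8.35 pos [ 0.4455 -0.2227  0.211 ] q [ 0.54  0.25 -0.24  2.    0.08  0.89 -0.92] f [-0.   1.  -1.1] w 0.452
[322.6 213.2]
[322.9 226.4]
```

View pics/w6.png

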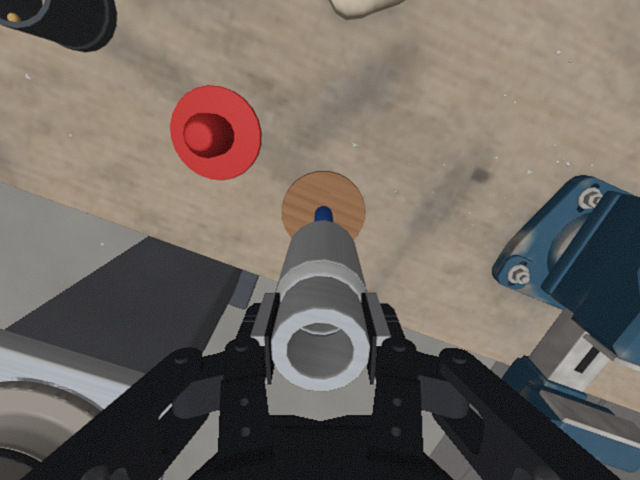

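{"api": "move_arm", "payload": {"steps": [-1, 0.05, -0.15, -2, 0, 0, 0, -1, 0, 0, -2.5, 0, 0, 0, -1, 0, 0, -1.5, 0, 0, 0, -1, 0, 0, 0, 0, 0, 0, -1, 0, 0, 0, 0, 0, 0]}}

```text
t: 8.95
eef_pos: [0.446, -0.2253, 0.1516]
tool_rot: [-0.0, 0.982, 0.191, 0.0]
contact_force: [-0.7, -0.0, -1.2]
gripper_width: 0.445
```

```bash
python3 - <<'E'
from w import *
im,K,T=wrist('w7')
a=cams.read_camera('top')['pixels'][200:300,400:500,::-1]
b=cams.read_camera('scene')['pixels'][110:210,400:500,::-1]
cv2.imwrite('pics/s7.png',cv2.hconcat([cv2.resize(x,(400,400),interpolation=2) for x in(a,b)]))
E
```

```text
t 8.95 pos [ 0.446  -0.2253  0.1516] q [ 0.53  0.34 -0.23  2.05  0.11  0.76 -0.95] f [-0.7 -0.  -1.2] w 0.445
```

View pics/s7.png

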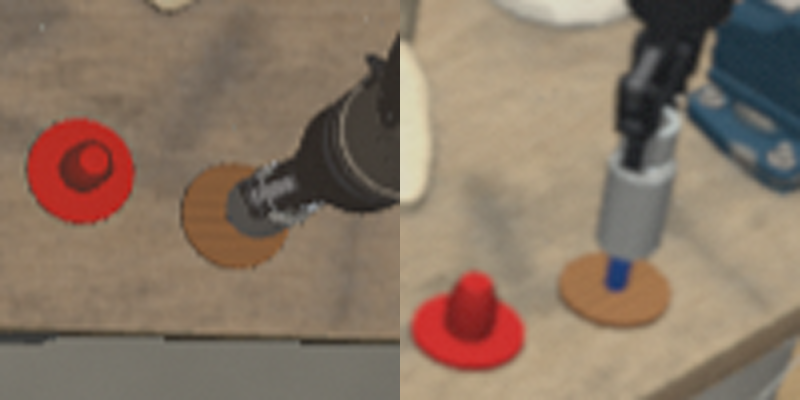

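View pics/w7.png

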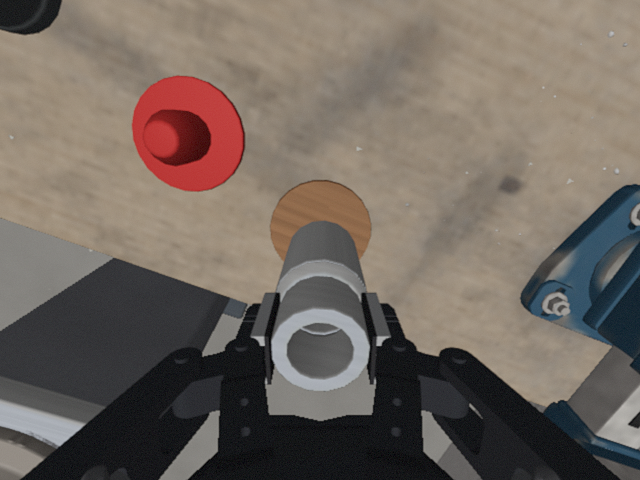

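{"api": "move_arm", "payload": {"steps": [-1, 0, 0, -1, 0, 0, 0, -1, 0, 0, -1.5, 0, 0, 0, -1, 0, 0, -1, 0, 0, 0, -1, 0, 0, -0.4, 0, 0, 0, -1, 0, 0, 0, 0, 0, 0, -1, 0, 0, 0, 0, 0, 0]}}

```text
t: 9.7
eef_pos: [0.4459, -0.2257, 0.1125]
tool_rot: [0.0, 0.982, 0.19, 0.0]
contact_force: [1.0, -0.3, -1.1]
gripper_width: 0.449
```

{"api": "move_arm", "payload": {"steps": [-1, 0, 0, -0.2, 0, 0, 0, -1, 0, 0, 0, 0, 0, 0, -0.4, 0, 0, 0, 0, 0, 0, 0.2, 0, 0, 0, 0, 0, 0, 0.6, 0, 0, 0, 0, 0, 0, 0.8, 0, 0, 0, 0, 0, 0, 0.8, 0, 0, 0, 0, 0, 0]}}

```text
t: 10.4
eef_pos: [0.4458, -0.2257, 0.1104]
tool_rot: [0.0, 0.982, 0.19, 0.0]
contact_force: [0.2, -0.5, 0.6]
gripper_width: 0.896
```

{"api": "move_arm", "payload": {"steps": [0.8, 0, 0, 0, 0, 0, 0, 0.8, 0, 0, 1.5, 0, 0, 0, 0.8, 0, 0, 3, 0, 0, 0, 1, 0, 0, 4, 0, 0, 0, 1, 0, 0, 4, 0, 0, 0]}}

```text
t: 10.9
eef_pos: [0.4452, -0.2254, 0.2364]
tool_rot: [-0.0, 0.982, 0.19, -0.0]
contact_force: [1.4, -0.5, 0.7]
gripper_width: 1.0
```

```bash
python3 - <<'E'
from w import *
im,K,T=wrist('w8')
b=cams.read_camera('scene')['pixels'][110:210,400:500,::-1]
cv2.imwrite('pics/s8.png',cv2.hconcat([cv2.resize(im[:,:,::-1],(400,300)),cv2.resize(b,(300,300),interpolation=2)]))
for d in models.place_of('scene','small_reducer'): r=cams.read_camera('scene');print(d,ray(d['position'][::-1],r['mtx'],r['T'],.008))
E
```

```text
t 10.9 pos [ 0.4452 -0.2254  0.2364] q [ 0.55  0.22 -0.24  1.98  0.07  0.95 -0.91] f [ 1.4 -0.5  0.7] w 1.0
{'position': [180.7, 452.8], 'score': 0.66} [ 0.44637744 -0.22343642  0.008     ]
```

View pics/s8.png

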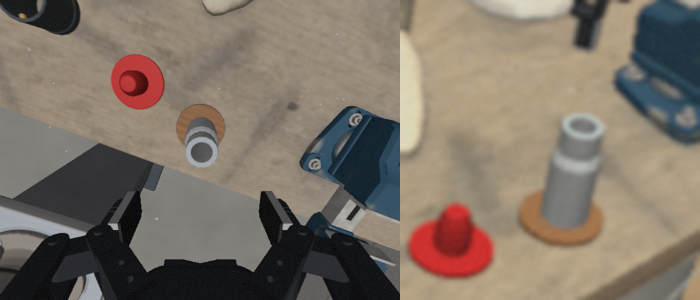

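{"api": "move_arm", "payload": {"steps": [1, 0.6, 1.6, 0, 0, 0, 0, 1, 1.4, 4, 0, 0, 0, 0, 1, 1.5, 4.5, 0, 1.9, -4.6, 0, 1, 1.5, 4.5, 0, 1.9, -4.6, 0, 1, 1.5, 4.5, 0, 1.9, -4.7, 0, 1, 1.4, 4, 0, 1.8, -4.6, 0, 1, 0.8, 2.6, 0, 0, 0, 0, 1, 0, 0, 0, 0, 0, 0]}}

```text
t: 11.9
eef_pos: [0.5319, 0.0355, 0.2339]
tool_rot: [-0.035, 0.966, 0.19, 0.169]
contact_force: [0.2, 0.3, 0.5]
gripper_width: 1.001
```

{"api": "move_arm", "payload": {"steps": [1, 0, 0, 0, 0, 0, 0, 1, 0, 0, 0, 0, 0, 0, 1, 0, 0, 0, 0, 0, 0]}}

```text
t: 12.2
eef_pos: [0.5323, 0.03, 0.2347]
tool_rot: [-0.033, 0.967, 0.186, 0.17]
contact_force: [0.0, -0.6, 0.0]
gripper_width: 1.002
```

```bash
python3 - <<'E'
from w import *
im,K,T=wrist('w9')
print(T[:3,3],status.get_obs()['tool_rot'])
print(proj((.5345,.0315,.07),K,T))
for d in models.silhouettes('wrist','large_reducer'): print(d['score'],d['box'])
for d in models.place_of('wrist','large_reducer'): p=d['position'];print(d,ray(p[::-1],K,T,0).round(4))
E
```

```text
t 12.2 pos [0.5323 0.03   0.2347] q [ 0.27  0.16 -0.43  2.12 -0.03  0.54 -1.31] f [ 0.  -0.6  0. ] w 1.002
[0.56864412 0.04467577 0.37496876] [-0.03317888  0.9671021   0.18653872  0.16975273]
[320.0395589  283.33778089]
0.7 [314.9, 285.7, 65.3, 71.6]
```

View pics/w9.png

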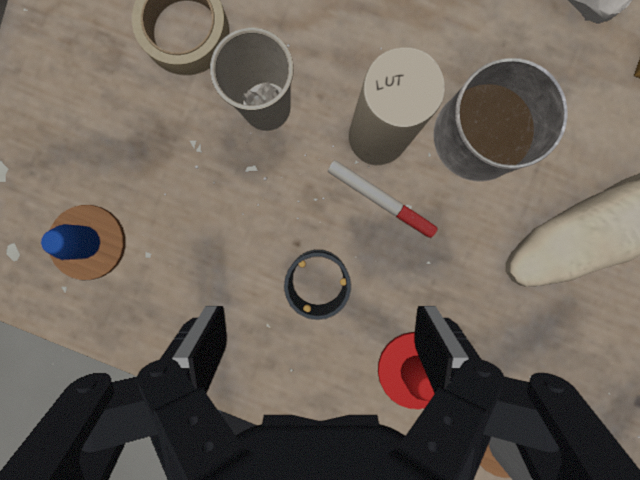

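```bash
python3 - <<'E'
from w import *
im,K,T=wrist('w9b')
im=im
g=im[230:340,260:380,::-1];cv2.imwrite('pics/w9c.png',cv2.resize(g,(600,550),interpolation=2))
print(ray((318,284),K,T,.07),proj((.5345,.0315,.07),K,T))
for d in models.silhouettes('wrist','thick_post'):
    cs=max(cv2.findContours(d['region'].astype(np.uint8),0,1)[0],key=cv2.contourArea)[:,0]
    w=np.array([ray(p,K,T,.006)[:2] for p in cs],np.float32)*1000
    el=cv2.fitEllipse(w); print(d['score'],np.round(el[0],1),np.round(el[1],1))
E
```

```text
t 12.35 pos [0.5326 0.0305 0.2352] q [ 0.27  0.16 -0.43  2.12 -0.03  0.54 -1.31] f [0.9 0.4 0.2] w 1.002
[0.53359268 0.03348939 0.07      ] [320.38411562 283.88660882]
0.93 [470.  -93.4] [53.6 87. ]
0.6 [473.2 287.1] [82.  90.7]
```

View pics/w9c.png

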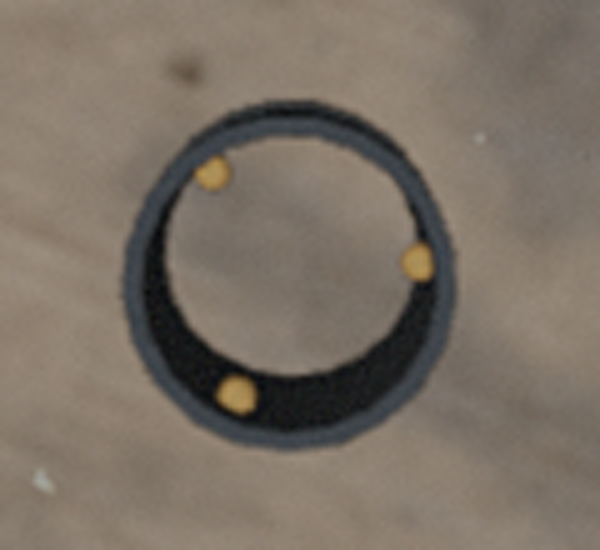

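{"api": "move_arm", "payload": {"steps": [1, -0.1, 0.15, -3, 0, 0, 0, 1, 0, 0, -4, 0, 0, 0, 1, 0, 0, -4, 0, 0, 0, 1, 0, 0, -3, 0, 0, 0, 1, 0, 0, 0, 0, 0, 0, 1, 0, 0, 0, 0, 0, 0]}}

```text
t: 13.05
eef_pos: [0.5318, 0.033, 0.0956]
tool_rot: [-0.033, 0.967, 0.188, 0.17]
contact_force: [-0.4, -0.4, 1.0]
gripper_width: 1.0
```

```bash
python3 - <<'E'
from w import *
im,K,T=wrist('w10')
print(proj((.5335,.0325,.07),K,T))
E
```

```text
t 13.05 pos [0.5318 0.033  0.0956] q [ 0.13  0.39 -0.3   2.23  0.15  0.2  -1.46] f [-0.4 -0.4  1. ] w 1.0
[323.08914833 319.52296263]
```

View pics/w10.png

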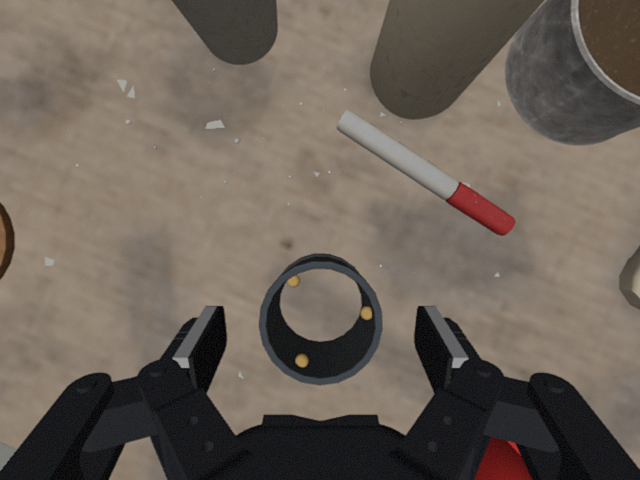

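{"api": "move_arm", "payload": {"steps": [1, 0, 0, 0, -1.9, 4.7, 0, 1, 0, 0, 0, -1.9, 4.7, 0, 1, 0, 0, 0, 0, 0, 0]}}

```text
t: 13.4
eef_pos: [0.5357, 0.0342, 0.0987]
tool_rot: [-0.017, 0.978, 0.19, 0.087]
contact_force: [0.3, 0.6, 0.7]
gripper_width: 0.996
```

```bash
python3 - <<'E'
from w import *
im,K,T=wrist('w11')
cv2.imwrite('pics/s11.png',cams.read_camera('scene')['pixels'][:,:,::-1])
cv2.imwrite('pics/t11.png',cams.read_camera('top')['pixels'][:,:,::-1])
E
```

```text
t 13.4 pos [0.5357 0.0342 0.0987] q [ 0.06  0.42 -0.26  2.12  0.16  0.45 -1.5 ] f [0.3 0.6 0.7] w 0.996
```

View pics/s11.png

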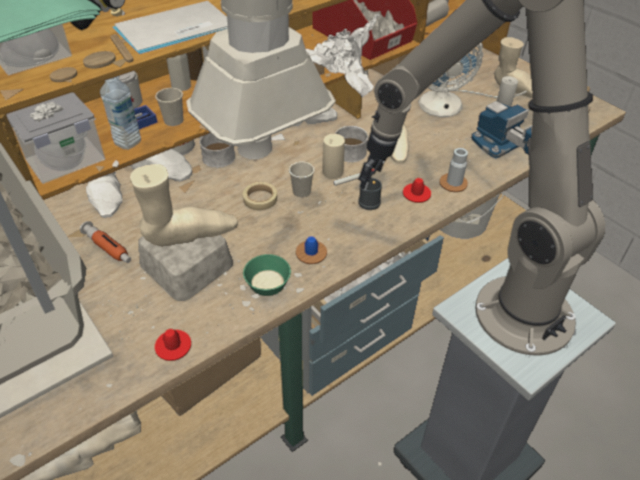

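View pics/t11.png

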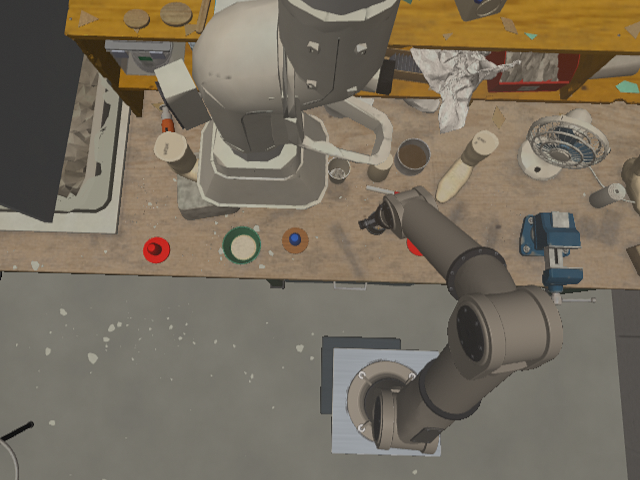

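```bash
python3 - <<'E'
from w import *
s=cams.read_camera('scene');t=cams.read_camera('top')
def tri(a,b):
    A=[];B=[]
    for px,c in((a,s),(b,t)):
        d=c['T'][:3,:3]@np.linalg.inv(c['mtx'])@np.array([*px,1.]);d/=np.linalg.norm(d);P=np.eye(3)-np.outer(d,d);A.append(P);B.append(P@c['T'][:3,3])
    x=np.linalg.lstsq(np.vstack(A),np.hstack(B),rcond=None)[0]; return x.round(3),[proj(x,c['mtx'],c['T']).round(0) for c in (s,t)]
print('wrist ctr',tri((393,95),(404,212)))
print('hood FR',tri((333,103),(327,190)),tri((330,108),(322,203)))
print('hood FL',tri((222,142),(205,203)),tri((228,141),(213,207)))
E
python3 - <<'E'
import cv2
a=cv2.imread('pics/s11.png')[60:220,180:420];b=cv2.imread('pics/t11.png')[150:270,190:460]
cv2.imwrite('pics/z.png',cv2.resize(a,(780,520),interpolation=2));cv2.imwrite('pics/z2.png',cv2.resize(b,(800,356),interpolation=2))
E
```

```text
wrist ctr (array([0.486, 0.022, 0.373]), [array([395.,  95.]), array([402., 210.])])
hood FR (array([0.516, 0.199, 0.406]), [array([331., 102.]), array([329., 192.])]) (array([0.491, 0.216, 0.409]), [array([332., 108.]), array([321., 202.])])
hood FL (array([0.484, 0.486, 0.434]), [array([229., 144.]), array([200., 198.])]) (array([0.479, 0.471, 0.431]), [array([237., 144.]), array([207., 201.])])
```

View pics/z.png

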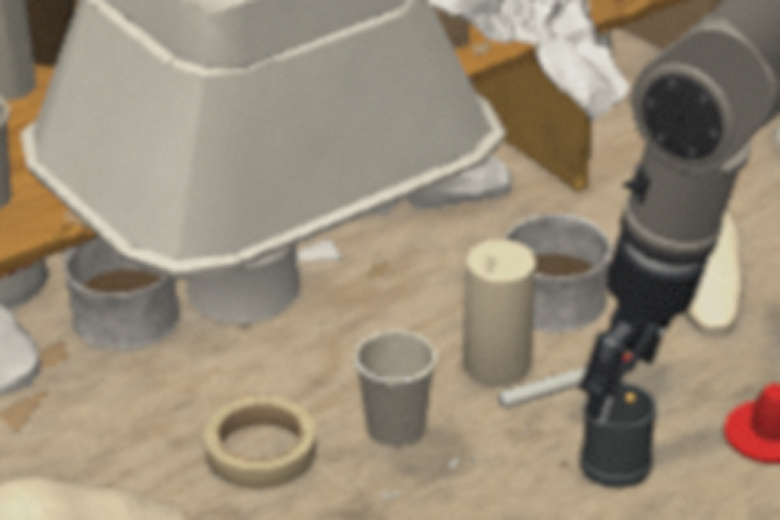

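View pics/z2.png

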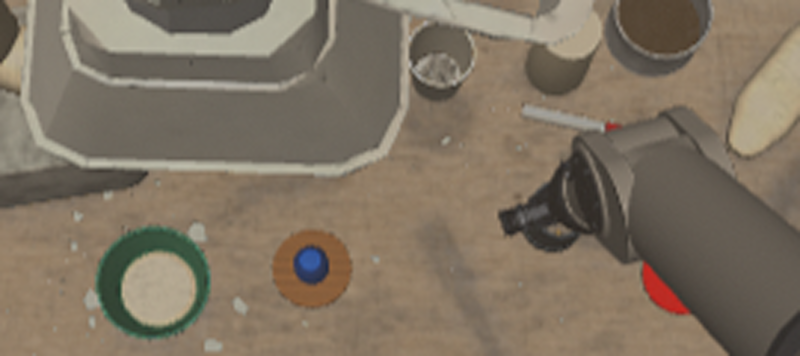

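{"api": "move_arm", "payload": {"steps": [1, -0.2, -0.1, 0, 1.9, -4.6, 0, 1, -0.2, -0.1, -0.5, 0, 0, 0, 1, 0, 0, 0, 0, 0, 0, 1, 0, 0, 0, 0, 0, 0]}}

```text
t: 14.05
eef_pos: [0.5278, 0.0308, 0.0903]
tool_rot: [-0.025, 0.974, 0.189, 0.126]
contact_force: [0.1, -0.4, -0.1]
gripper_width: 0.997
```

```bash
python3 - <<'E'
from w import *
im,K,T=wrist('w12')
print(proj((.5335,.0325,.07),K,T))
E
```

```text
t 14.05 pos [0.5278 0.0308 0.0903] q [ 0.09  0.41 -0.28  2.19  0.16  0.31 -1.48] f [ 0.1 -0.4 -0.1] w 0.997
[322.12050417 308.86665103]
```

View pics/w12.png

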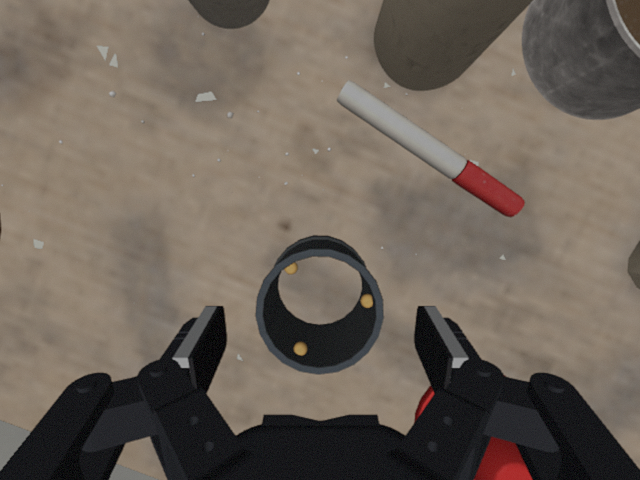

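{"api": "move_arm", "payload": {"steps": [1, 0.35, 0.15, -1.5, 0, 0, 0, 1, 0, 0, -2, 0, 0, 0, 1, 0, 0, 0, 0, 0, 0, 1, 0, 0, 0, 0, 0, 0], "newtons": 60}}

```text
t: 14.5
eef_pos: [0.5313, 0.0327, 0.0553]
tool_rot: [-0.025, 0.974, 0.189, 0.126]
contact_force: [0.1, 0.8, -0.3]
gripper_width: 0.997
```

```bash
python3 - <<'E'
from w import *
im,K,T=wrist('w13')
E
```

```text
t 14.5 pos [0.5313 0.0327 0.0553] q [ 0.05  0.48 -0.23  2.2   0.19  0.23 -1.51] f [ 0.1  0.8 -0.3] w 0.997
```

View pics/w13.png

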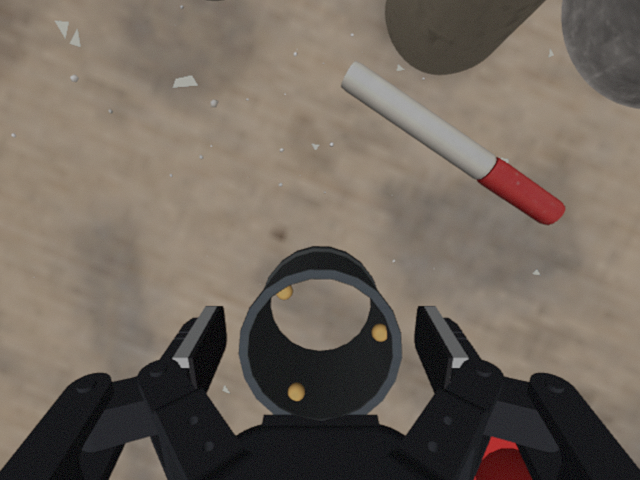

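Well centred, wrist joint 6 at 0.23 (within range). Close.

{"api": "move_arm", "payload": {"steps": [-0.2, 0, 0, 0, 0, 0, 0, -0.5, 0, 0, 0, 0, 0, 0, -1, 0, 0, 0, 0, 0, 0, -1, 0, 0, 0, 0, 0, 0, -1, 0, 0, 0, 0, 0, 0, -1, 0, 0, 0, 0, 0, 0], "newtons": 60}}

```text
t: 15.15
eef_pos: [0.5316, 0.0326, 0.0566]
tool_rot: [-0.025, 0.973, 0.189, 0.127]
contact_force: [-3.7, 0.3, 9.4]
gripper_width: 0.708
```

{"api": "move_arm", "payload": {"steps": [-1, 0, 0, 0, 0, 0, 0, -1, 0, 0, 0.3, 0, 0, 0, -1, 0, 0, 0.7, 0, 0, 0, -1, 0, 0, 1, 0, 0, 0, -1, 0, 0, 0, 0, 0, 0, -1, 0, 0, 0, 0, 0, 0]}}

```text
t: 15.75
eef_pos: [0.5313, 0.0322, 0.0757]
tool_rot: [-0.025, 0.974, 0.189, 0.127]
contact_force: [0.3, 0.1, -5.1]
gripper_width: 0.705
```

```bash
python3 - <<'E'
from w import *
im,K,T=wrist('w14')
b=cams.read_camera('scene')['pixels'][130:230,320:420,::-1]
cv2.imwrite('pics/s14.png',cv2.hconcat([cv2.resize(im[:,:,::-1],(400,300)),cv2.resize(b,(400,300),interpolation=2)]))
E
```

```text
t 15.75 pos [0.5313 0.0322 0.0757] q [ 0.07  0.44 -0.26  2.19  0.17  0.28 -1.5 ] f [ 0.3  0.1 -5.1] w 0.705
```

View pics/s14.png

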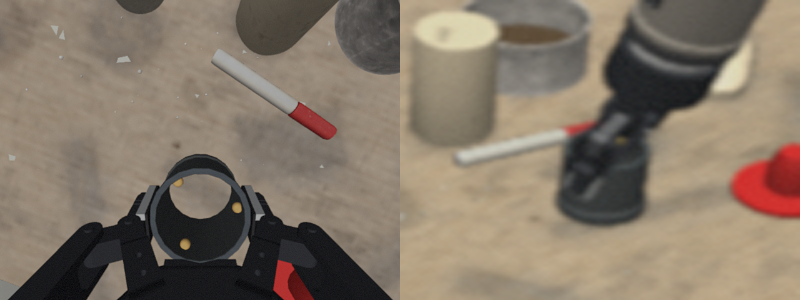

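{"api": "move_arm", "payload": {"steps": [-1, 0, 0, 1.5, 0, 0, 0, -1, -1, 0, 2, 0, 0, 0, -1, -2, 1, 1, 0, 0, 0, -1, -2.5, 2, 0, 0, 0, 0, -1, -2, 2.5, 0, 0, 0, 0, -1, -1, 2.5, 0, 0, 0, 0, -1, 0, 2, 0, 0, 0, 0, -1, 0, 0, 0, 0, 0, 0]}}

```text
t: 16.65
eef_pos: [0.4459, 0.1358, 0.1206]
tool_rot: [-0.026, 0.973, 0.191, 0.127]
contact_force: [0.5, 0.9, -5.5]
gripper_width: 0.709
```

```bash
python3 - <<'E'
from w import *
im,K,T=wrist('w15')
cv2.imwrite('pics/t15.png',cams.read_camera('top')['pixels'][150:300,190:460,::-1].repeat(2,0).repeat(2,1))
E
```

```text
t 16.65 pos [0.4459 0.1358 0.1206] q [-0.22  0.26 -0.24  2.32  0.23  0.32 -1.84] f [ 0.5  0.9 -5.5] w 0.709
```

View pics/t15.png

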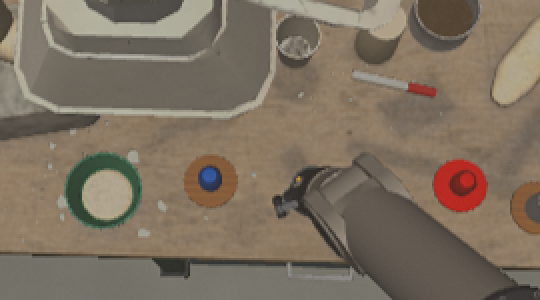

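{"api": "move_arm", "payload": {"steps": [-1, 0, 1.5, 0, 0, 0, 0, -1, 0, 2.5, 0, 0, 0, 0, -1, 0, 3, 0, 0, 0, 0, -1, 0.5, 3, 0, 0, 0, 0, -1, 0.5, 2.5, 0, 0, 0, 0, -1, 0.4, 1.5, 0, 0, 0, 0, -1, 0, 0.8, 0, 0, 0, 0, -1, 0, 0, 0, 0, 0, 0]}}

```text
t: 17.55
eef_pos: [0.4601, 0.2802, 0.12]
tool_rot: [-0.025, 0.974, 0.189, 0.126]
contact_force: [0.1, 0.3, -5.3]
gripper_width: 0.709
```

```bash
python3 - <<'E'
from w import *
im,K,T=wrist('w16')
for z in (.008,.053): print(proj((.475,.2885,z),K,T).round(1))
a=cams.read_camera('top')['pixels'][150:270,230:390,::-1]
b=cams.read_camera('scene')['pixels'][130:290,240:440,::-1]
cv2.imwrite('pics/s16.png',cv2.hconcat([cv2.resize(a,(400,300),interpolation=2),cv2.resize(b,(400,300),interpolation=2)]))
E
```

```text
t 17.55 pos [0.4601 0.2802 0.12  ] q [-0.58  0.35 -0.15  2.17  0.35  0.4  -2.21] f [ 0.1  0.3 -5.3] w 0.709
[317.9 259.5]
[317.3 269.6]
```

View pics/s16.png

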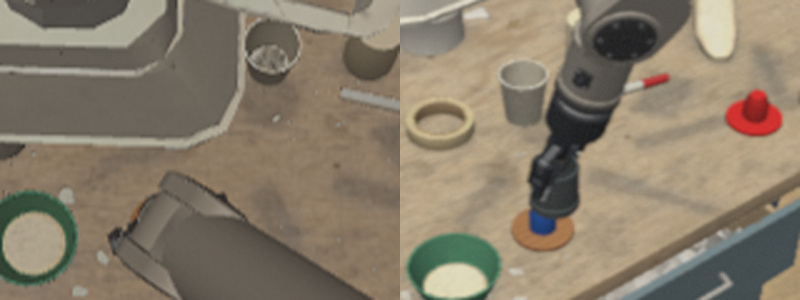

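View pics/w16.png

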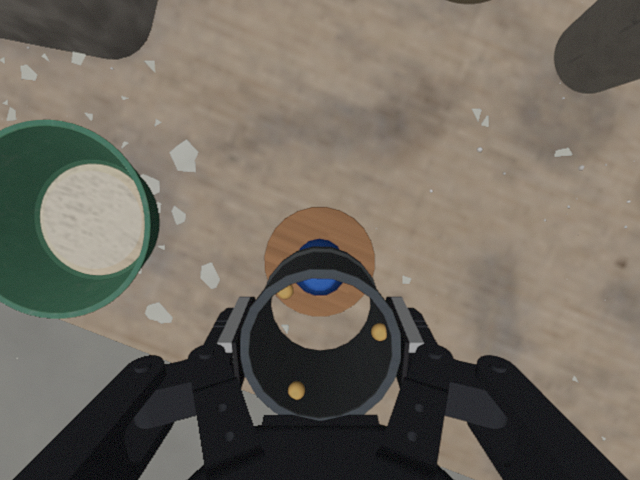

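{"api": "move_arm", "payload": {"steps": [-1, 0.6, 0.35, 0, 0, 0, 0, -1, 0.6, 0.3, 0, 0, 0, 0, -1, 0, 0, 0, 0, 0, 0, -1, 0, 0, 0, 0, 0, 0]}}

```text
t: 18.1
eef_pos: [0.4724, 0.2867, 0.1203]
tool_rot: [-0.025, 0.974, 0.189, 0.126]
contact_force: [-0.5, -1.1, -5.2]
gripper_width: 0.708
```

```bash
python3 - <<'E'
from w import *
im,K,T=wrist('w17')
o=np.array([.474,.287])
for z in (.008,.053): print(proj((.474,.287,z),K,T).round(1))
a=cams.read_camera('top')['pixels'][150:270,230:390,::-1]
b=cams.read_camera('scene')['pixels'][180:290,260:380,::-1]
cv2.imwrite('pics/s17.png',cv2.hconcat([cv2.resize(a,(400,300),interpolation=2),cv2.resize(b,(400,300),interpolation=2)]))
E
```

```text
t 18.1 pos [0.4724 0.2867 0.1203] q [-0.57  0.37 -0.15  2.14  0.34  0.42 -2.2 ] f [-0.5 -1.1 -5.2] w 0.708
[321.3 279.8]
[321.4 294.1]
```

View pics/s17.png

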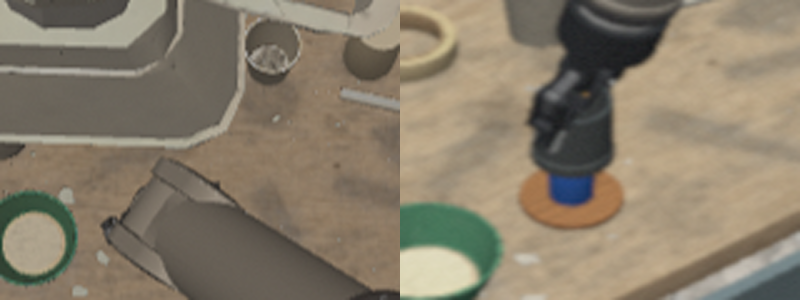

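View pics/w17.png

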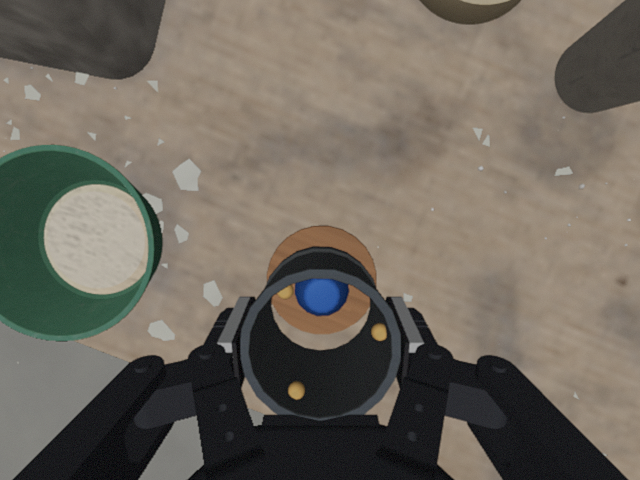

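{"api": "move_arm", "payload": {"steps": [-1, 0, 0, -0.8, 0, 0, 0, -1, 0, 0, -1, 0, 0, 0, -1, 0, 0, -0.8, 0, 0, 0, -1, 0, 0, 0, 0, 0, 0]}}

```text
t: 18.65
eef_pos: [0.4711, 0.2861, 0.0924]
tool_rot: [-0.024, 0.974, 0.189, 0.125]
contact_force: [0.6, -0.2, -4.7]
gripper_width: 0.704
```

```bash
python3 - <<'E'
from w import *
im,K,T=wrist('w18')
b=cams.read_camera('scene')['pixels'][180:290,260:380,::-1]
cv2.imwrite('pics/s18.png',cv2.hconcat([cv2.resize(im[:,:,::-1],(400,300)),cv2.resize(b,(400,300),interpolation=2)]))
E
```

```text
t 18.65 pos [0.4711 0.2861 0.0924] q [-0.6   0.42 -0.12  2.15  0.38  0.35 -2.24] f [ 0.6 -0.2 -4.7] w 0.704
```

View pics/s18.png

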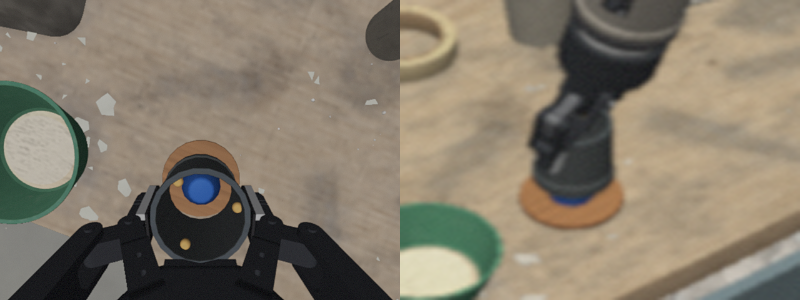

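Entered with no contact (wrist force is only the weight). Going the rest of the way down.

{"api": "move_arm", "payload": {"steps": [-1, 0, 0, -0.8, 0, 0, 0, -1, 0, 0, -0.8, 0, 0, 0, -1, 0, 0, -0.6, 0, 0, 0, -1, 0, 0, -0.4, 0, 0, 0, -1, 0, 0, -0.2, 0, 0, 0, -1, 0, 0, 0, 0, 0, 0]}}

```text
t: 19.35
eef_pos: [0.472, 0.2868, 0.066]
tool_rot: [-0.025, 0.974, 0.189, 0.126]
contact_force: [0.1, -0.2, -5.8]
gripper_width: 0.709
```

{"api": "move_arm", "payload": {"steps": [-1, 0, 0, -0.2, 0, 0, 0, -1, 0, 0, 0, 0, 0, 0, 0.4, 0, 0, 0, 0, 0, 0, 0.7, 0, 0, 0, 0, 0, 0, 0.9, 0, 0, 0, 0, 0, 0, 0.9, 0, 0, 0, 0, 0, 0]}}

```text
t: 19.95
eef_pos: [0.4726, 0.2872, 0.0648]
tool_rot: [-0.025, 0.973, 0.189, 0.127]
contact_force: [0.9, -0.0, -0.8]
gripper_width: 0.952
```

```bash
python3 - <<'E'
from w import *
im,K,T=wrist('w19')
E
```

```text
t 19.95 pos [0.4726 0.2872 0.0648] q [-0.64  0.47 -0.08  2.17  0.42  0.28 -2.28] f [ 0.9 -0.  -0.8] w 0.952
```

View pics/w19.png

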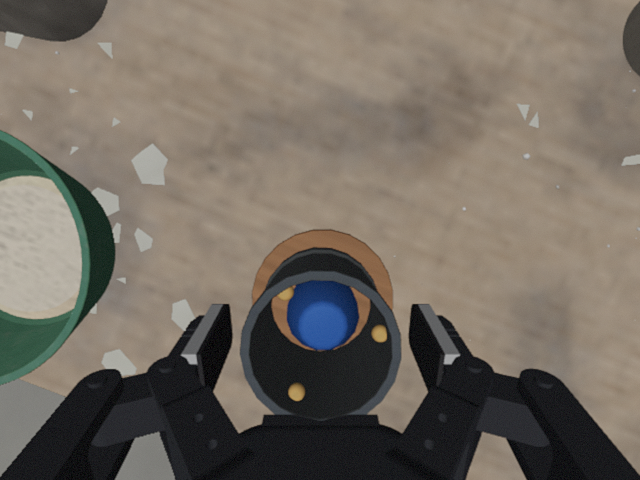

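{"api": "move_arm", "payload": {"steps": [1, -0.3, -0.1, 1, 0, 0, 0, 1, -0.5, -0.2, 2, 0, 0, 0, 1, -0.7, -0.3, 3, 0, 0, 0, 1, -0.7, -1, 1.5, 0, 0, 0, 1, 0, -3.5, 0, 0, 0, 0, 1, 0, -4, 0, 0, 0, 0, 1, 0, -3, 0, 0, 0, 0, 1, 0, 0, 0, 0, 0, 0]}}

```text
t: 20.8
eef_pos: [0.4496, 0.1609, 0.1395]
tool_rot: [-0.024, 0.974, 0.186, 0.126]
contact_force: [-0.2, 1.1, 0.5]
gripper_width: 1.003
```

```bash
python3 - <<'E'
from w import *
im,K,T=wrist('w20')
a=cams.read_camera('top'); b=cams.read_camera('scene')
for c,r in (('top',a),('scene',b)):
  for n in ('small_reducer','large_reducer'):
    for d in models.place_of(c,n): print(c,n,round(d['score'],2),ray(d['position'][::-1],r['mtx'],r['T'],.008).round(4))
cv2.imwrite('pics/s20.png',cv2.hconcat([cv2.resize(b['pixels'][200:280,270:350,::-1],(400,400),interpolation=2),cv2.resize(b['pixels'][130:210,410:490,::-1],(400,400),interpolation=2)]))
cv2.imwrite('pics/t20.png',cv2.resize(a['pixels'][200:280,260:480,::-1],(800,291),interpolation=2))
E
```

```text
t 20.8 pos [0.4496 0.1609 0.1395] q [-0.3   0.23 -0.22  2.28  0.22  0.38 -1.89] f [-0.2  1.1  0.5] w 1.003
top small_reducer 0.73 [ 0.4444 -0.2127  0.008 ]
top small_reducer 0.57 [0.465  0.2794 0.008 ]
top large_reducer 0.65 [0.4724 0.2775 0.008 ]
scene small_reducer 0.97 [ 0.4379 -0.217   0.008 ]
```

View pics/s20.png

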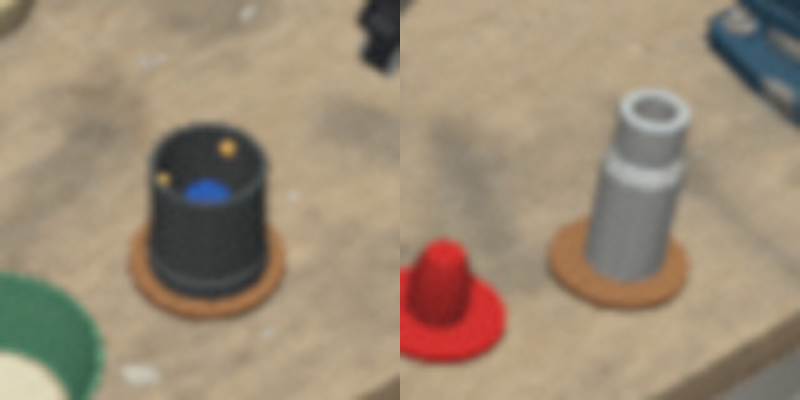

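View pics/t20.png

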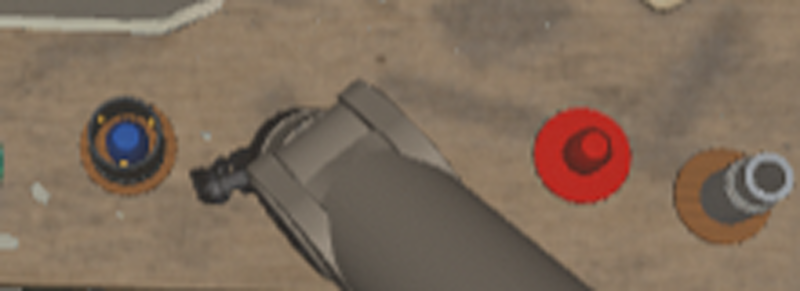

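View pics/w20.png

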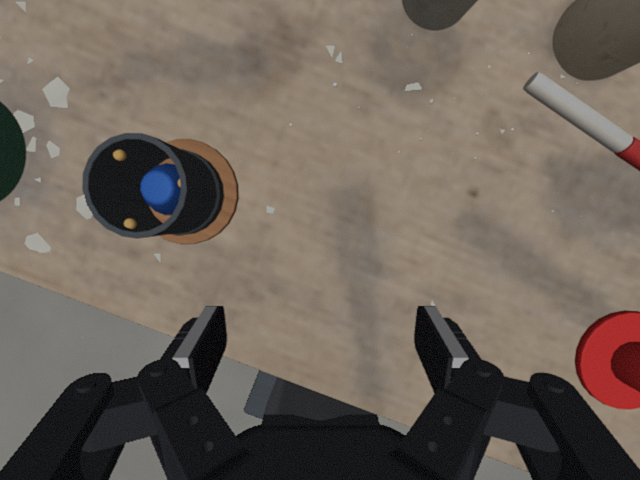

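{"api": "move_arm", "payload": {"steps": [1, 0, 0, 0, 0, 0, 0, 1, 0, 0, 0, 0, 0, 0, 1, 0, 0, 0, 0, 0, 0, 1, 0, 0, 0, 0, 0, 0]}}

```text
t: 21.55
eef_pos: [0.4501, 0.166, 0.1393]
tool_rot: [-0.025, 0.974, 0.189, 0.126]
contact_force: [-1.4, -1.0, 0.6]
gripper_width: 1.0
```

```bash
python3 -c "
from station import order; print(order.hand_in())"
```

```text
the job is handed in; nothing more can be done
None
```

I pulled the small reducer straight up out of the large one and stored both. The small one is on the thin blue post and the large one on the thick blue post. I handed the job in at about 21.6 s of the 56 s allowed.

For the large reducer I tilted the gripper back about 15°, to keep the wrist clear of the hood hanging over the thick post.

**Last checks:** the final scene, top and wrist pictures show both reducers upright on their wooden bases, released, with the gripper well clear. The force readings showed no hard contact while lowering. The red look-alikes were not touched.

**Disagreements:**
- **Small reducer position:** the last network readings were 8 to 12 mm from where I placed it, though an earlier scene reading agreed within about 2 mm. I went by the pictures and the gripper pose.
- **Large reducer position:** the top-camera reading was about 10 mm off in y, and the scene camera gave no reading. A top reading also labelled the large reducer as small, with a low score.
- **Height above the base:** I judged this from the gripper height and the pictures, not from a direct measurement.

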